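# Swing down a locker hatch with the hook pole

## Robot

A 6-joint arm with a two-finger parallel gripper is mounted at the origin on a cart in front of the work surface, level with it; the furniture and walls round the work are solid. World frame = base frame: x ahead of the robot, y to its left, z up, the work surface at z = 0. Lengths are in m, angles in rad, forces in N, time in s.
With the tool pointing down it reaches from about 0.275 to 0.875 m from the base axis. Payload 12.5 kg.
Tool frame: the origin (TCP) lies midway between the tips of the shut fingers; the grasp point (between the pads) lies 19 mm behind it; z points along the fingers, y is the direction in which the jaws open and shut (so a half turn about z gives the same grasp; the last joint's range is limited). The gripper opens to 85 mm and grips with 20 to 120 N. Pads are 22 mm wide; open, the fingers measure 114 mm over their backs; the gripper's body (76 mm by 85 mm) begins 54 mm behind the grasp point. The pads swing forward as they close: fully open they stand 13 mm farther back than shut.
Start: joints at [1.055, 0.351, 1.652, -0, 1.139, -0.085], TCP at [0.23, 0.5, 0.231] pointing down, gripper open.
Joint ranges: [-2.75, 2.75], [-0.79, 2.1], [0.01, 2.65], [-1.57, 4.71], [0.07, 3.14], [-2.87, 2.87]. Speed limits (rad/s): [2.22, 2.22, 2.79, 3.14, 3.14, 3.14].

## Interface

Orientations are given as a rotation vector (axis times angle).
In Python, from bench import readout, capture, calibration, sign_off, finder gives the robot as it stands. The module is installed in compiled form; this text tells all that it offers.
- The arm moves only by the shell command python3 -m creep 'ROWS' [FORCE]. ROWS is text: rows parted by semicolons, each of 7 numbers parted by spaces: the shift along the tool's x, y, z in m, then the turn, a rotation vector about the tool's x, y, z in rad, then the opening, from 0 (shut) to 1 (fully open). A call has 1 to 8 rows; each row is the pose to reach, as a shift and turn from the pose commanded when the call began, along the tool's axes at that moment; what a row does not reach only later rows make up. A row lasts 1/8 s, in which the tool goes at most 62.5 mm and 10.7 degrees, less where a joint would pass 70% of its speed; a pose out of reach is approached as far as the arm can. A call with a gripper value outside its range is refused whole. The fingers move at their own pace and stop on an object; FORCE is the grip in N (left out, the last holds). Time passes only in rows, so rows that repeat a pose let the fingers close. It gives the time, the measured TCP pose, the force and the opening at its end, in the units of the state.
- readout.get_state(): the state, without advancing time (a new reading comes with each control period).
- capture(name): name is "scene" or "top"; returns (picture, depth): 420x560x3 uint8, blue, green, red; 420x560 float32, m along the optical axis (not along the pixel's ray), 0 where there is no reading.
- calibration(name): a dict with "fx", "fy", "cx", "cy" (pixels), "cam_to_world" (4x4, takes a point from camera to world coordinates). Camera axes: x right, y down, z forward; pixel columns grow to the right and rows downward; lengths in m; the calibration is good to about 2 mm. A picture is of the moment at which its call begins. calibration takes no time and is no camera call.
- sign_off(): hands the job in, once; it reports no verdict.
Trained networks look in the newest picture that a camera, given by its name, has taken for a name from the list of things; names that differ only in an ending like _2 or _b are one class to them, and where a whole thing is asked for, a point or a joint stands for the part that bears it (a point fixed in the world has none). Each returns a list of dicts, best first, with "confidence" (0 to 1); they miss things now and then, are a little off and sometimes report something else, mostly with a low value. They report only what shows in the picture. A call takes as long as a camera call.
- finder.regions_of(camera, query): "region" (420x560 bool, what is visible of it) and "extent" ([left, top, right, bottom] in pixels, round what is visible of it).
The state is a dict: "time_s": time; "qpos": joint angles; "dq": joint speeds; "joint_efforts": joint torques, N m; "ee_pos": TCP position; "eef_rot": TCP orientation; "ft_force": force on the tool from outside, world axes, zero at the start; "moment": the same for the moment, N m; "gripper_width": finger opening in m.
Only numpy, scipy, OpenCV 4.12 (cv2) and the standard library are available. Lean on these libraries where they do the work, as an engineer would, in place of code of your own. Each camera call takes 0.05 s, during which the arm holds its last target.

## Task

Take the hook pole from its rest, put its hook down through the eye on the front of the locker's high hatch and swing the hatch down to its stop. Keep the gripper itself off the hatch and leave the jar and the hammer alone. Then unhook and lay the pole back in the two saddles of its rest, hook pointing down as it lay before, leaving the hatch down.

Things in the scene. Friction and masses are not known exactly. Their poses are not given: they have to be found in the camera images.
- hatch_eye (a point): Centre of a steel ring eye (inner diameter 30 mm, wire 6 mm) on the front of the hatch, 108 mm above the hinge line and 30 mm in front of it (24 mm off the hatch's face, on a short stem). With the hatch shut the ring lies level, its hole upright. Axes turn with the hatch; shut: x away from the robot into the locker, y left along the hinge, z up along the hole.
- locker: Fixed plywood locker on the bench, 130 mm deep (x), 190 mm wide (y), 305 mm high; origin at the centre of its underside, x away from the robot, z up. Open cubby below, above it the dark wooden hatch, 163 mm wide, 131 mm high, 12 mm thick, hinged along its lower edge.
- hatch_hinge (a point): Middle of the hatch's hinge line, 160 mm above the bench, fixed on the locker, 6 mm behind its front. Axes of the locker: x away from the robot, y left along the hinge, z up.
- hatch (a joint): Opening angle of the hatch, rad: 0 shut (upright), growing as its top edge swings out toward the robot and down; stop at 1.12. A stiff friction hinge (about 0.2 N m, so 2 N at the eye): the hatch stays where it is left.
- hook_pole: Loose hook pole, 194 mm long, 0.12 kg; origin on its axis, x toward the hook end, z opposite to the hook (up in the rest). Dark wooden handle 18 x 18 mm from x = -95 to 12 mm, then a steel rod of 10 mm diameter; at x = 95 mm a straight round prong of 8 mm diameter bent square off, reaching to z = -38 mm.
- pole_grip (a point): Middle of the pole's handle between the rest's saddles, where to grip it: on the pole's axis at x = -20 mm, same axes as hook_pole.
- hook_tip (a point): Free tip of the pole's prong: 115 mm along x and -38 mm along z from pole_grip, same axes.
- rest_seat (a point): Where pole_grip lies when the pole is in its rest, 62 mm above the bench, fixed on the rest; x along the pole toward the hook end, z up. One saddle stands 58 mm behind this point (slot 32 mm wide, floor 53 mm, cheeks 68 mm above the bench, for the handle), one 66 mm ahead (slot 24 mm, floor 57 mm, cheeks 70 mm, for the rod).
- hook_rest: Fixed grey rest: base 155 x 60 x 8 mm and two upright saddles, each 12 mm thick (x) and 54 mm wide (y); between them the handle is free to be gripped from above. Origin on the bench, 20 mm ahead of rest_seat and 62 mm below it, same axes.
- white_jar: Bystander: loose cream jar, 67 mm across and 85 mm high; origin at the centre of its underside.
- brass_hammer: Bystander: loose small hammer, 200 mm long, lying along its y; origin at the centre of its underside.

How it is judged:
On the way, in this order (a step that is already met when the one before it is completed fails the run):
1. the pole's prong is through the eye while the hatch is still up (z of hook_tip in the frame of hatch_eye between -0.045 and -0.004 m and x of hook_tip in the frame of hatch_eye between -0.02 and 0.02 m and y of hook_tip in the frame of hatch_eye between -0.018 and 0.018 m and value of joint hatch below 0.5 rad), for 0.2 s.
2. the hatch is swung down to its stop (value of joint hatch above 1 rad), for 0.2 s.
At the end, for the whole second after the job is handed in: The hatch is down (angle over 1.0 rad, stop at 1.12) and the pole lies still in both saddles of its rest, hook end forward and prong down: grip point within 25 mm in plan and 6 mm in height of rest_seat, pole within 0.15 rad of the rest's length, upright within 0.2 rad (value of joint hatch above 1 rad and horizontal distance between pole_grip and rest_seat below 0.025 m and z of pole_grip in the frame of rest_seat between -0.006 and 0.006 m and x of hook_tip in the frame of rest_seat above 0.08 m and angle between the x axis of pole_grip and the x axis of rest_seat, either way round below 0.15 rad and angle between pole_grip's own z axis and vertical below 0.2 rad and linear speed of hook_pole below 0.02 m/s); the robot touches nothing.
It fails at once if the gripper or arm touches the hatch (contact force between any of the fingers, the arm and hatch above 1 N).
It fails at once if the jar or the hammer is disturbed (distance of any of white_jar, brass_hammer from where it was at the start of the episode above 0.03 m or angle between white_jar's own z axis and vertical above 0.5 rad).
It also fails if it takes over 54 s, if anything falls off the work surface, if the arm or the gripper's body presses on something with over 40 N, if the wrist force passes 120 N, or if a joint passes its speed limit or range.

## Working session

There is one attempt and no reset: what is moved stays moved. The work goes in short steps, Python scripts to look and compute and a shell command to move; the robot and the scene stay as the last step left them, time stands still between calls to the robot, and variables do not carry over. Pictures are saved under pics/ and viewed, and the job is handed in when it is done.

```bash
mkdir -p pics; python3 - <<'E'
from bench import readout,capture,calibration,finder
import cv2,numpy as np
print(readout.get_state())
for n in ("scene","top"):
    im,d=capture(n); cv2.imwrite(f"pics/{n}0.png",im); np.save(f"{n}0.npy",d)
    c=calibration(n); print(n,c)
E
```

```text
{'time_s': 0.0, 'qpos': array([ 1.05540088e+00,  3.51236203e-01,  1.65243306e+00, -1.64282433e-05,
        1.13910944e+00, -8.45343971e-02]), 'dq': array([-8.30953917e-04,  3.76737053e-05, -1.07060844e-03, -1.42175690e-03,
        3.83769230e-04,  2.08421686e-03]), 'joint_efforts': array([ 9.45239663e-04, -5.06113064e+01, -2.91403860e+01, -4.84076054e-05,
        4.55050947e-03, -3.41860436e-05]), 'ee_pos': array([0.22948978, 0.49946261, 0.23075503]), 'eef_rot': array([-6.71489505e-01, -3.06864639e+00,  1.78659079e-03]), 'ft_force': array([ 0.7491929 , -0.28277914, -0.19048634]), 'moment': array([ 0.00625994,  0.0401983 , -0.06086218]), 'gripper_width': 0.08557525334863691}
scene {'fx': 515.8850780725176, 'fy': 515.8850780725176, 'cx': 291.8556708066203, 'cy': 208.14243129251986, 'cam_to_world': array([[ 0.85838539, -0.34068671,  0.38354541,  0.0571068 ],
       [-0.51264386, -0.59771492,  0.61638717, -0.6443211 ],
       [ 0.0192559 , -0.72571995, -0.68772071,  1.15535726],
       [ 0.        ,  0.        ,  0.        ,  1.        ]])}
top {'fx': 430.67824112152687, 'fy': 430.67824112152687, 'cx': 281.44382575063497, 'cy': 214.16774166928457, 'cam_to_world': array([[ 0.31765974, -0.91350727,  0.25415893,  0.27068806],
       [-0.94817939, -0.30406603,  0.09219384,  0.11191546],
       [-0.00693864, -0.27027453, -0.96275829,  1.29983446],
       [ 0.        ,  0.        ,  0.        ,  1.        ]])}
```

View pics/scene0.png

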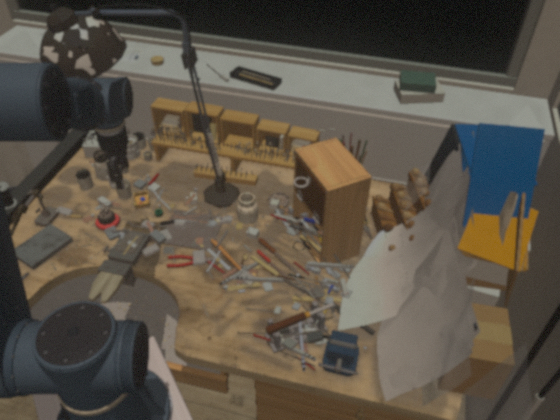

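View pics/top0.png

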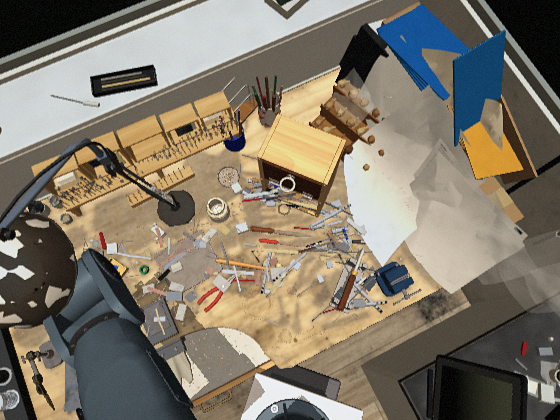

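The scene view shows the locker near (335,200) with the eye at (301,183). In the top view the eye is at (288,185), and something like a dark handle lies at (347,292). I'll ask the networks next.

```bash
cat > h.py <<'E'
from bench import readout,capture,calibration,finder
import cv2,numpy as np
def pts(cam,d,mask):
    c=calibration(cam); v,u=np.nonzero(mask&(d>0)); z=d[v,u]
    P=np.c_[(u-c["cx"])/c["fx"]*z,(v-c["cy"])/c["fy"]*z,z,np.ones(len(z))]
    return (P@c["cam_to_world"].T)[:,:3],u,v
def proj(cam,p):
    c=calibration(cam); q=np.linalg.inv(c["cam_to_world"])@np.r_[p,1]
    return c["fx"]*q[0]/q[2]+c["cx"],c["fy"]*q[1]/q[2]+c["cy"]
E
python3 - <<'E'
from h import *
for n in ("scene","top"):
    im,d=capture(n); np.save(f"{n}0.npy",d)
    big=im.copy()
    for q in ("hook_pole","hook_rest","hatch_eye","hatch","locker","white_jar","brass_hammer"):
        r=finder.regions_of(n,q)
        for k in r[:2]:
            P,_,_=pts(n,d,k["region"])
            print(n,q,round(k["confidence"],2),k["extent"],k["region"].sum(),np.median(P,0).round(3) if len(P) else None, P.min(0).round(3) if len(P) else None,P.max(0).round(3) if len(P) else None)
        if r: np.save(f"m_{n}_{q}.npy",r[0]["region"])
    if n=="top": cv2.imwrite("pics/top_crop.png",cv2.resize(im[140:330,180:440],None,fx=3,fy=3,interpolation=cv2.INTER_CUBIC))
    else: cv2.imwrite("pics/scene_crop.png",cv2.resize(im[130:380,170:400],None,fx=2.4,fy=2.4,interpolation=cv2.INTER_CUBIC))
E
```

```text
scene hook_pole 0.77 [266.2, 303.3, 332.2, 334.0] 467 [ 0.457 -0.022  0.069] [ 0.384 -0.031 -0.001] [0.594 0.022 0.077]
scene hook_rest 0.63 [265.6, 301.8, 326.4, 351.5] 569 [ 0.508 -0.03   0.03 ] [ 0.389 -0.076 -0.005] [0.547 0.014 0.075]
scene hatch_eye 0.73 [297.8, 157.0, 326.3, 226.5] 1204 [0.645 0.212 0.236] [0.601 0.132 0.017] [0.72  0.309 0.298]
scene hatch 0.6 [294.6, 155.2, 326.4, 225.1] 1180 [0.645 0.213 0.237] [0.601 0.138 0.055] [0.698 0.316 0.298]
scene locker 0.67 [292.7, 135.5, 371.9, 264.7] 7163 [0.685 0.147 0.246] [ 0.601  0.111 -0.001] [0.994 0.525 0.312]
scene locker 0.33 [237.9, 193.6, 259.2, 223.3] 573 [0.549 0.407 0.055] [ 0.521  0.386 -0.001] [0.587 0.534 0.091]
scene white_jar 0.71 [237.5, 195.7, 259.6, 223.6] 569 [0.549 0.407 0.055] [ 0.521  0.386 -0.003] [0.611 0.463 0.091]
scene brass_hammer 0.69 [210.5, 239.3, 240.7, 269.1] 124 [0.423 0.304 0.018] [0.408 0.235 0.009] [0.435 0.373 0.026]
top hook_pole 0.71 [337.4, 249.8, 363.9, 310.5] 363 [ 0.463 -0.02   0.069] [ 0.383 -0.036 -0.006] [ 0.573 -0.005  0.076]
top hook_rest 0.77 [330.4, 260.3, 363.7, 315.7] 558
[... 162 characters left out ...]
.694 0.302 0.297]
top hatch 0.7 [331.5, 258.4, 367.0, 315.3] 604 [ 0.475 -0.011  0.01 ] [ 0.387 -0.063 -0.004] [0.548 0.014 0.075]
top hatch 0.69 [263.0, 160.5, 321.4, 199.9] 1110 [0.645 0.219 0.242] [0.602 0.138 0.008] [0.694 0.301 0.297]
top locker 0.9 [253.5, 118.0, 344.8, 215.0] 5573 [0.684 0.208 0.303] [ 0.602  0.113 -0.005] [0.938 0.378 0.311]
top white_jar 0.78 [206.5, 201.5, 227.2, 220.2] 453 [0.555 0.42  0.054] [ 0.522  0.39  -0.002] [0.603 0.465 0.091]
top brass_hammer 0.82 [215.5, 258.5, 283.7, 269.6] 248 [0.425 0.287 0.016] [ 0.407  0.184 -0.004] [0.467 0.376 0.025]
top brass_hammer 0.27 [262.4, 161.6, 318.6, 199.5] 1150 [0.645 0.22  0.243] [0.602 0.138 0.008] [0.694 0.304 0.298]
```

View pics/top_crop.png

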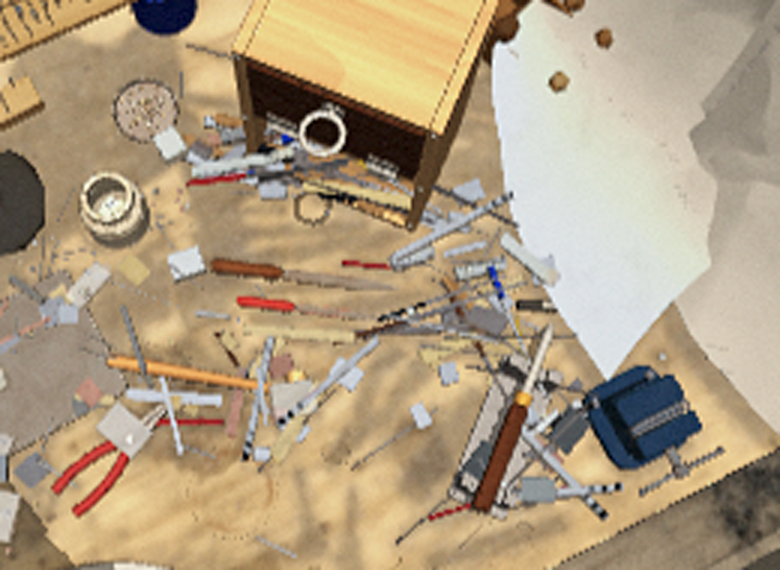

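View pics/scene_crop.png

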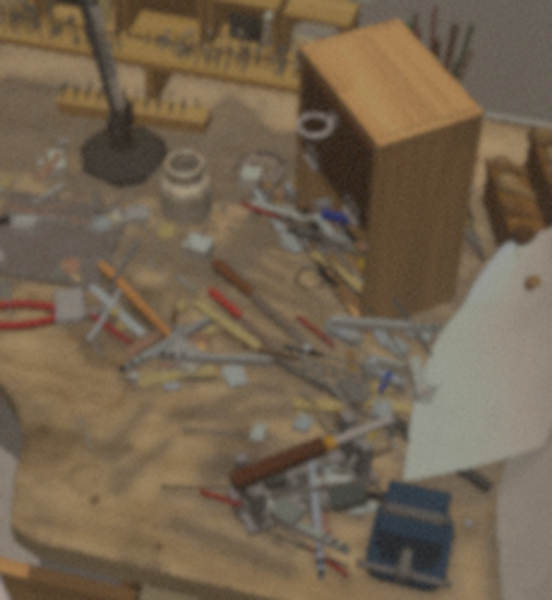

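The crops show the pole in its rest, with the handle at about (345,300) and the rod tip at about (363,249) in the top view. The eye ring is at (288,184) and the jar at (217,210). The hammer that the finder reports is the orange stick around (215–284, 258–270). Now I'll do the fits.

```bash
cat > meas.py <<'E'
from h import *
def pole(cam,d,m):
    P,u,v=pts(cam,d,m); P=P[(P[:,2]>0.060)&(P[:,2]<0.082)]
    l=cv2.fitLine(P[:,:2].astype(np.float32),cv2.DIST_HUBER,0,1e-4,1e-4).ravel()
    dr=l[:2]*np.sign(l[0]); t=(P[:,:2]-l[2:])@dr
    off=(P[:,:2]-l[2:])@np.array([-dr[1],dr[0]])
    a,b=np.percentile(t,[0.5,99.5]); 
    print(cam,"pole yaw",np.arctan2(dr[1],dr[0]),"ends",l[2:]+a*dr,l[2:]+b*dr,"len",b-a,"topz",np.percentile(P[:,2],[50,90]),"zback/front",np.median(P[t<a+.1,2]),np.median(P[t>b-.06,2]), "sd",off.std())
if __name__=="__main__":
  for cam in("scene","top"):
    d=np.load(f"{cam}0.npy")
    pole(cam,d,np.load(f"m_{cam}_hook_pole.npy"))
    m=cv2.dilate(np.load(f"m_{cam}_locker.npy").astype(np.uint8),np.ones((5,5)))>0
    P,u,v=pts(cam,d,m); T=P[abs(P[:,2]-0.305)<0.006]
    r=cv2.minAreaRect(T[:,:2].astype(np.float32)); print("top rect",r,T[:,2].mean(), cv2.boxPoints(r))
    # side/front faces
    # ring
    m=cv2.dilate(np.load(f"m_{cam}_hatch_eye.npy").astype(np.uint8),np.ones((7,7)))>0
    P,u,v=pts(cam,d,m); R=P[(P[:,2]>0.258)&(P[:,2]<0.28)&(P[:,0]<0.645)&(P[:,0]>0.58)]
    print("ring",len(R),R.mean(0),R.min(0),R.max(0), (R.min(0)+R.max(0))/2)
    H=P[(P[:,2]>.19)&(P[:,2]<.25)&(P[:,0]>.63)]
    l=cv2.fitLine(H[:,:2].astype(np.float32),cv2.DIST_HUBER,0,1e-4,1e-4).ravel();print("hatch face line",l,np.arctan2(-l[0]*np.sign(l[1]),abs(l[1])))
E
python3 meas.py
```

```text
scene pole yaw -0.07298563 ends [ 0.38479022 -0.01570198] [ 0.56658359 -0.02899389] len 0.18227863601259048 topz [0.06949841 0.07378102] zback/front 0.07049513242028183 0.06596223193851447 sd 0.004586681938075145
top rect ((0.7120569944381714, 0.2162972390651703), (0.19484275579452515, 0.13252072036266327), 84.46878814697266) 0.30580315969786237 [[0.63671494 0.12571616]
 [0.7686186  0.11294277]
 [0.78739905 0.30687833]
 [0.6554954  0.31965172]]
ring 218 [0.63383483 0.19019346 0.26981304] [0.6005874  0.12510846 0.25800701] [0.64461827 0.24319272 0.27991869] [0.62260283 0.18415059 0.26896285]
hatch face line [0.07937402 0.9968449  0.6464302  0.21889056] -0.079457596
top pole yaw -0.08431589 ends [ 0.38497326 -0.01263991] [ 0.56753301 -0.02806917] len 0.18321060159246444 topz [0.06909156 0.07282421] zback/front 0.0699767867021095 0.06504358926467046 sd 0.004712350203602838
top rect ((0.7124864459037781, 0.21450510621070862), (0.19037474691867828, 0.13211776316165924), 84.93453216552734) 0.3044575385096542 [[0.63828105 0.12552208]
 [0.76988286 0.11385689]
 [0.78669184 0.30348814]
 [0.65509003 0.31515333]]
ring 200 [0.63120782 0.20161178 0.26976286] [0.60180419 0.13207952 0.25850224] [0.64490165 0.24170708 0.27997877] [0.62335292 0.1868933  0.26924051]
hatch face line [0.08899981 0.99603164 0.6439528  0.1872816 ] -0.08911772
```

```bash
python3 - <<'E'
from h import *
yaw=-0.08; e=np.array([np.cos(yaw),np.sin(yaw)]); 
im,d=capture("top"); s,ds=capture("scene")
for cam,I in(("top",im),("scene",s)):
    J=cv2.resize(I,None,fx=6,fy=6,interpolation=cv2.INTER_NEAREST)
    def dot(p,c):
        u,v=proj(cam,p); cv2.circle(J,(int(u*6+3),int(v*6+3)),3,c,-1)
    b=np.array([.3850,-.0140])
    for t,z in((0,.071),(.107,.071),(.194,.067)): dot(np.r_[b+t*e,z],(0,255,0))
    g=b+.075*e
    for t in(-.064,-.052,.060,.072):
        for w in(-.027,.027): dot(np.r_[g+t*e+w*np.array([-e[1],e[0]]),.069],(255,0,255))
    ly=-.09; c=np.array([.6239,.223])
    for a in np.linspace(0,6.28,24): dot(np.r_[c+.018*np.array([np.cos(a),np.sin(a)]),.268],(0,0,255))
    u,v=map(int,proj(cam,np.r_[g,.06])); cv2.imwrite(f"pics/{cam}_pole1.png",J[(v-45)*6:(v+45)*6,(u-55)*6:(u+55)*6])
    u,v=map(int,proj(cam,np.r_[c,.268])); cv2.imwrite(f"pics/{cam}_eye1.png",J[(v-30)*6:(v+30)*6,(u-35)*6:(u+35)*6])
a,b=[np.hstack([cv2.resize(cv2.imread(f"pics/{c}_{k}1.png"),(400,300)) for c in("top","scene")]) for k in("pole","eye")]
cv2.imwrite("pics/fit1.png",np.vstack([a,b]))
E
```

```text
(no output)
```

View pics/fit1.png

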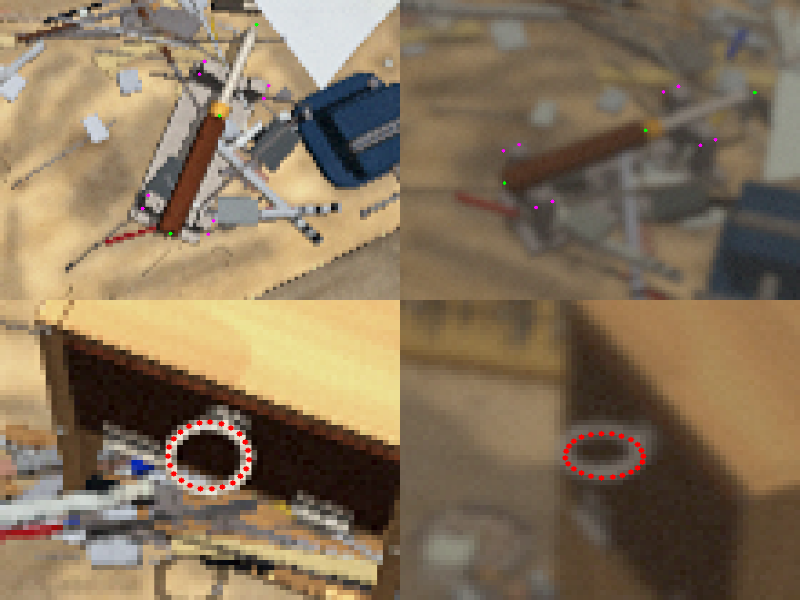

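View pics/top_pole1.png

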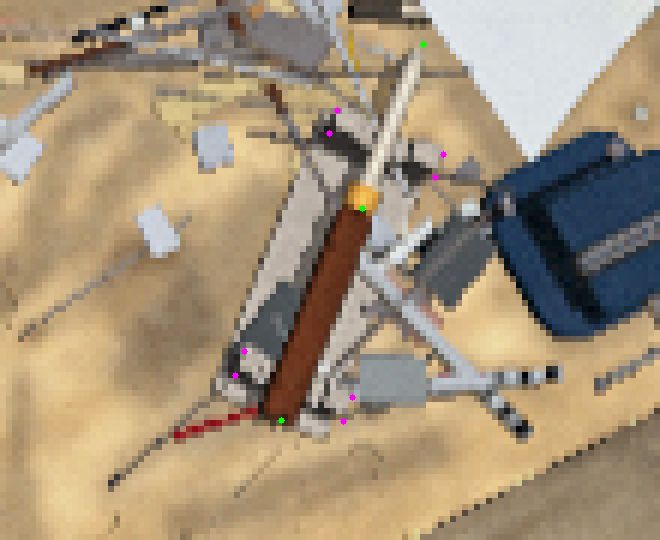

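The overlay shows the ring fit sitting right on the eye in both views, at (0.624, 0.223, 0.268). The pole dots match the handle's back end and the rod tip to within about 1 px. Next I work out the approach.

```bash
cat > go.py <<'E'
import sys,numpy as np
from bench import readout
from scipy.spatial.transform import Rotation as R
def base(yaw,tilt=0.):
    # tool x = -pole x, z = -pole z ; tilt = hook end up
    p=R.from_euler('z',yaw)*R.from_euler('y',-tilt)
    M=p.as_matrix(); return R.from_matrix(np.c_[-M[:,0],M[:,1],-M[:,2]])
def rel(pos,rot,p0=None,r0=None):
    s=readout.get_state()
    p0=s["ee_pos"] if p0 is None else np.array(p0); r0=R.from_rotvec(s["eef_rot"]) if r0 is None else r0
    return np.r_[r0.inv().apply(np.array(pos)-p0),(r0.inv()*rot).as_rotvec()].round(4)
def st():
    s=readout.get_state(); print("t",round(s["time_s"],2),"p",s["ee_pos"].round(4),"rv",s["eef_rot"].round(3),"F",s["ft_force"].round(1),"M",s["moment"].round(2),"w",round(s["gripper_width"],4))
E
python3 - <<'E'
from go import *
print(rel([.4598,-.020,.15],base(-.08)), rel([.4598,-.020,.042],base(-.08)))
E
```

```text
[-0.4262 -0.3762  0.0813 -0.     -0.     -0.3508] [-0.4262 -0.3762  0.1893 -0.     -0.     -0.3508]
```

```bash
python3 -m creep '-0.06 -0.05 0 0 0 -0.1 1;-0.12 -0.1 0.01 0 0 -0.2 1;-0.17 -0.145 0.02 0 0 -0.3 1;-0.22 -0.19 0.03 0 0 -0.3508 1;-0.27 -0.235 0.04 0 0 -0.3508 1;-0.32 -0.28 0.05 0 0 -0.3508 1;-0.37 -0.325 0.06 0 0 -0.3508 1;-0.4 -0.36 0.0813 0 0 -0.3508 1'; python3 - <<'E'
from go import *
st();print(rel([.4598,-.020,.15],base(-.08)), rel([.4598,-.020,.042],base(-.08)))
E
```

```text
time_s: 2.0
ee_pos: [0.4286, 0.0453, 0.163]
eef_rot: [0.126, 3.137, 0.0]
ft_force: [0.8, 0.1, -1.2]
gripper_width: 0.0852
t 2.0 p [0.4286 0.0453 0.163 ] rv [0.126 3.137 0.   ] F [ 0.8  0.1 -1.2] M [ 0.07 -0.04 -0.03] w 0.0852
[-0.0363 -0.0626  0.0131  0.0002  0.0022 -0.0001] [-3.600e-02 -6.260e-02  1.211e-01  2.000e-04  2.200e-03 -1.000e-04]
```

```bash
python3 -m creep '-0.019 -0.0242 0 0 0 0 1;-0.019 -0.0242 0 0 0 0 1;-0.019 -0.0242 0 0 0 0 1;-0.019 -0.0242 0 0 0 0 1'; python3 - <<'E'
from go import *
from h import *
st();print(rel([.4598,-.020,.042],base(-.08)))
a,_=capture("top");b,_=capture("scene")
cv2.imwrite("pics/pre.png",np.hstack([cv2.resize(a[200:340,260:430],(400,330)),cv2.resize(b[230:370,210:380],(400,330))]))
E
```

```text
time_s: 2.5
ee_pos: [0.4442, 0.0225, 0.1629]
eef_rot: [0.124, 3.139, 0.0]
ft_force: [0.2, 0.3, -0.2]
gripper_width: 0.0857
t 2.5 p [0.4442 0.0225 0.1629] rv [0.124 3.139 0.   ] F [ 0.2  0.3 -0.2] M [-0.05  0.06 -0.  ] w 0.0857
[-1.890e-02 -4.120e-02  1.209e-01  1.000e-04  1.000e-04  1.400e-03]
```

View pics/pre.png

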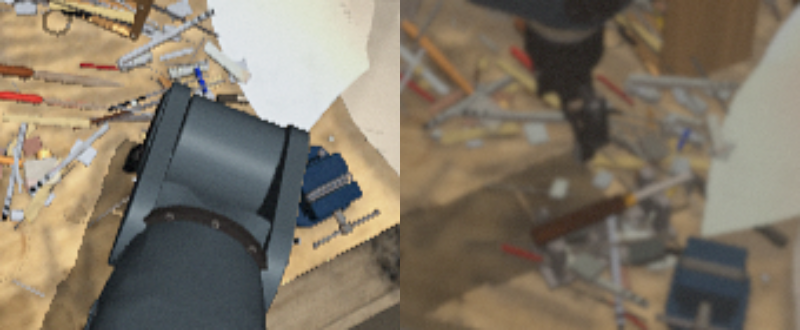

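The picture shows the gripper up and to the left of the pole, with the pole undisturbed. The measured pose follows the command, so I'll move over the handle and then down.

```bash
python3 -m creep '-0.0189 -0.0412 0 0 0 0 1;-0.0189 -0.0412 0 0 0 0 1;-0.0189 -0.0412 0.05 0 0 0 1;-0.0189 -0.0412 0.09 0 0 0 1;-0.0189 -0.0412 0.121 0 0 0 1;-0.0189 -0.0412 0.121 0 0 0 1;-0.0189 -0.0412 0.121 0 0 0 1'; python3 - <<'E'
from go import *
from h import *
st();print(rel([.4598,-.020,.042],base(-.08)))
a,_=capture("top");b,_=capture("scene")
cv2.imwrite("pics/pre2.png",np.hstack([cv2.resize(a[200:340,260:430],(400,330)),cv2.resize(b[250:350,240:360],(400,330))]))
E
```

```text
time_s: 3.48
ee_pos: [0.4605, -0.0206, 0.0428]
eef_rot: [0.125, 3.138, -0.0]
ft_force: [0.1, 0.1, 1.0]
gripper_width: 0.0853
t 3.48 p [ 0.4605 -0.0206  0.0428] rv [ 0.125  3.138 -0.   ] F [0.1 0.1 1. ] M [ 0.01  0.01 -0.06] w 0.0853
[ 0.0008  0.0005  0.0008 -0.      0.0011  0.0005]
```

View pics/pre2.png

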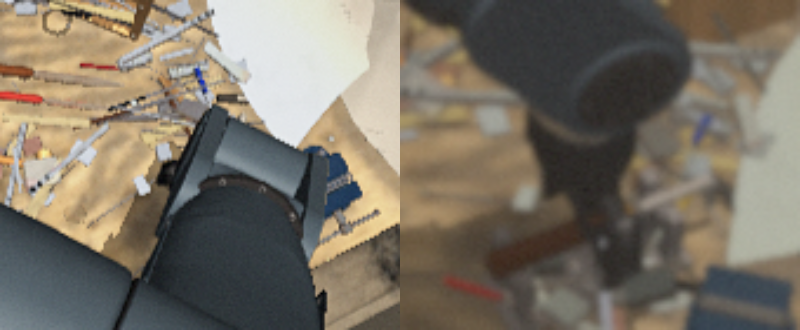

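The scene view shows the fingers straddling the handle just behind the ferrule. Closing now.

```bash
python3 -m creep '0 0 0 0 0 0 0;0 0 0 0 0 0 0;0 0 0 0 0 0 0;0 0 0 0 0 0 0;0 0 0 0 0 0 0;0 0 0 0 0 0 0' 110; python3 - <<'E'
from go import *
st()
E
python3 -m creep '0 0 -0.03 0 0 0 0;0 0 -0.06 0 0 0 0;0 0 -0.1 0 0 0 0;0 0 -0.15 0 0 0 0;0 0 -0.2 0 0 0 0;0 0 -0.25 0 0 0 0;0 0 -0.29 0 0 0 0;0 0 -0.29 0 0 0 0'; python3 - <<'E'
from go import *
from h import *
st()
a,d=capture("top");b,_=capture("scene")
cv2.imwrite("pics/lift.png",np.hstack([cv2.resize(a[150:290,260:430],(400,330)),cv2.resize(b[180:320,240:410],(400,330))]))
E
```

```text
time_s: 4.32
ee_pos: [0.4603, -0.0211, 0.0421]
eef_rot: [0.126, 3.139, -0.0]
ft_force: [-0.7, -0.3, 6.0]
gripper_width: 0.0163
t 4.33 p [ 0.4603 -0.0211  0.0421] rv [ 0.126  3.139 -0.   ] F [-0.7 -0.3  6. ] M [-0.06  0.19  0.  ] w 0.0163
time_s: 5.32
ee_pos: [0.4609, -0.021, 0.3342]
eef_rot: [0.125, 3.134, -0.001]
ft_force: [0.4, -0.1, -1.9]
gripper_width: 0.0158
t 5.33 p [ 0.4609 -0.021   0.3342] rv [ 1.250e-01  3.134e+00 -1.000e-03] F [ 0.4 -0.1 -1.9] M [0.02 0.01 0.  ] w 0.0158
```

View pics/lift.png

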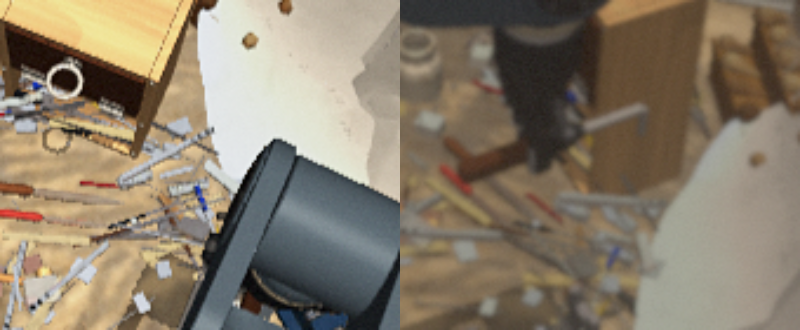

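The pole hangs in the gripper, rod end at about (344,225) in the scene view with the prong pointing down. I'll check how it sits in the hand.

```bash
python3 - <<'E'
from go import *
from h import *
b,d=capture("scene"); s=readout.get_state(); p=s["ee_pos"]; Rt=R.from_rotvec(s["eef_rot"]); M=Rt.as_matrix()
X,Y,Z=-M[:,0],M[:,1],-M[:,2]
print(X,Y,Z)
G=p+Z*.0199
r=finder.regions_of("scene","hook_pole"); 
for k in r: 
    P,u,v=pts("scene",d,k["region"]); q=(P-G)@np.c_[X,Y,Z]
    print(k["confidence"],k["extent"])
    q=q[(abs(q[:,1])<.03)&(abs(q[:,2])<.06)&(abs(q[:,0])<.14)]
    for lo,hi in((-.075,-.045),(-.045,-.02),(.035,.06),(.06,.09),(.09,.108),(.108,.125)):
        w=q[(q[:,0]>lo)&(q[:,0]<hi)]
        if len(w): print(lo,len(w),np.median(w,0).round(4),np.percentile(w[:,2],[2,98]).round(4))
    print(np.percentile(q[:,0],[1,99]))
J=cv2.resize(b,None,fx=8,fy=8,interpolation=cv2.INTER_NEAREST)
for t,y,z in((-.075,0,.009),(.032,0,.009),(.119,0,.005),(.115,0,0),(.115,0,-.038),(.115,0,-.019)):
    u,v=proj("scene",G+t*X+y*Y+z*Z); cv2.circle(J,(int(u*8+4),int(v*8+4)),3,(0,255,0),-1)
u,v=map(int,proj("scene",G+.05*X)); cv2.imwrite("pics/held.png",J[(v-32)*8:(v+38)*8,(u-52)*8:(u+48)*8])
E
```

```text
[ 0.99679661 -0.07994875 -0.00217155] [7.99492522e-02 9.96798924e-01 1.47362873e-04] [ 2.15281908e-03 -3.20504760e-04  9.99997631e-01]
0.65 [265.1, 221.7, 345.5, 261.4]
-0.075 147 [-0.061  -0.0061  0.0088] [-0.0044  0.0126]
-0.045 122 [-0.0325 -0.0063  0.0085] [-0.0048  0.013 ]
0.035 18 [ 0.0546 -0.0009  0.0038] [0.0006 0.0084]
0.06 60 [ 0.0749 -0.0013  0.0047] [-0.0015  0.009 ]
0.09 34 [ 0.0988 -0.0007  0.0051] [0.0002 0.0072]
0.108 44 [ 0.1126 -0.0006 -0.0136] [-0.0329  0.0048]
[-0.07521258  0.11595725]
```

View pics/held.png

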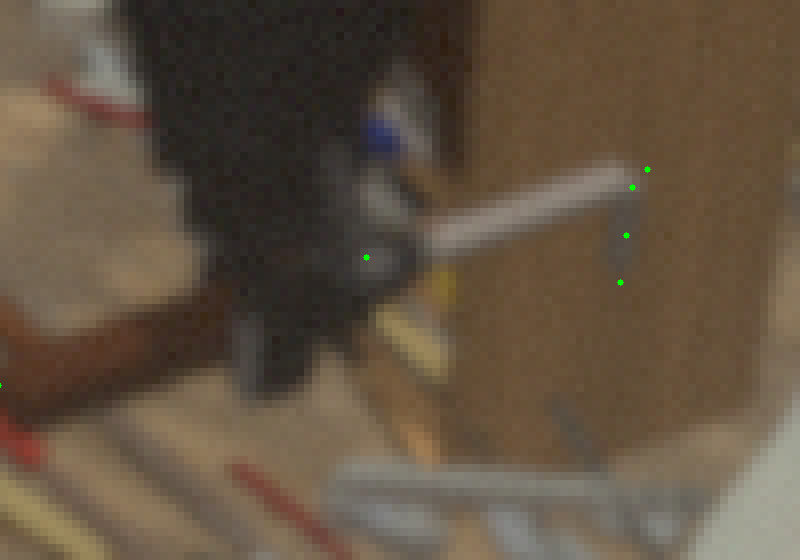

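The predicted prong dots land on the real prong to about 0.5 px, so the hand-to-hook model holds. Next I move above the eye.

```bash
python3 - <<'E'
from go import *
print(rel([.5099,.2333,.325],base(-.09)))
E
```

```text
[-2.990e-02  2.574e-01  5.300e-03  2.000e-04 -2.600e-03  9.900e-03]
```

```bash
python3 -m creep '-0.004 0.04 0.005 0 -0.0026 0.0099 0;-0.01 0.085 0.005 0 -0.0026 0.0099 0;-0.015 0.13 0.005 0 -0.0026 0.0099 0;-0.02 0.175 0.005 0 -0.0026 0.0099 0;-0.0255 0.22 0.005 0 -0.0026 0.0099 0;-0.0299 0.2574 0.0053 0 -0.0026 0.0099 0;-0.0299 0.2574 0.0053 0 -0.0026 0.0099 0;-0.0299 0.2574 0.0053 0 -0.0026 0.0099 0'; cat > look.py <<'E'
import sys
from go import *
from h import *
st(); name=sys.argv[1]; ze=float(sys.argv[2]) if len(sys.argv)>2 else 0
s=readout.get_state(); M=R.from_rotvec(s["eef_rot"]).as_matrix(); X,Y,Z=-M[:,0],M[:,1],-M[:,2]; G=s["ee_pos"]+.0199*Z
tip=G+.1145*X-.038*Z; print("tip",tip.round(4),"yaw",np.arctan2(X[1],X[0]).round(4),"tilt",np.arcsin(X[2]).round(3))
O=[]
for cam in("top","scene"):
    I,d=capture(cam); J=cv2.resize(I,None,fx=6,fy=6,interpolation=cv2.INTER_NEAREST)
    for q in (G+.1145*X+0*Z,tip,G+.1145*X-.019*Z):
        u,v=proj(cam,q); cv2.circle(J,(int(u*6+3),int(v*6+3)),3,(0,255,0),-1)
    u,v=map(int,proj(cam,tip)); O.append(J[(v-45)*6:(v+45)*6,(u-33)*6:(u+33)*6])
cv2.imwrite(f"pics/{name}.png",np.hstack(O))
E
python3 look.py above
```

```text
time_s: 6.52
ee_pos: [0.5101, 0.2329, 0.3253]
eef_rot: [0.141, 3.138, -0.002]
ft_force: [-0.4, -0.0, -1.7]
gripper_width: 0.0166
t 6.53 p [0.5101 0.2329 0.3253] rv [ 1.410e-01  3.138e+00 -2.000e-03] F [-0.4 -0.  -1.7] M [ 0.    0.02 -0.05] w 0.0166
tip [0.6242 0.2226 0.3073] yaw -0.0897 tilt 0.001
```

View pics/above.png

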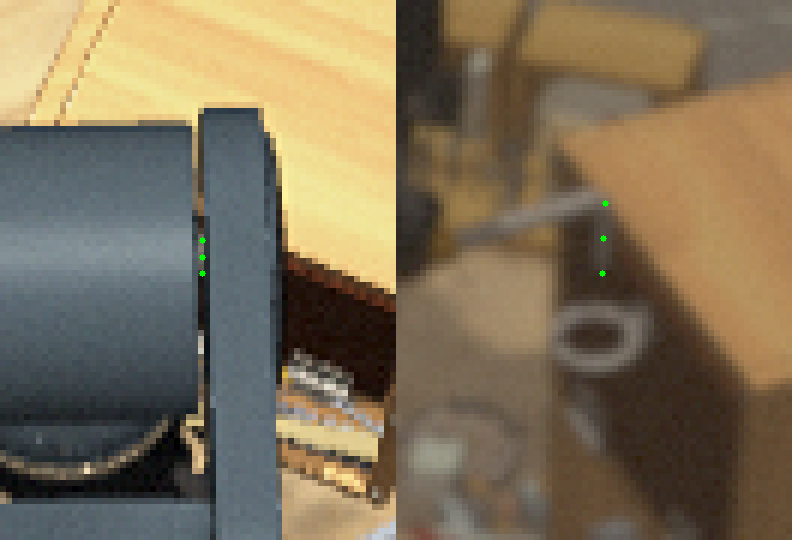

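The scene view shows the prong right above the ring, ring centre at about (600,336) in the crop and the prong line passing within a few px of it. Lowering it through the eye.

```bash
python3 -m creep '0 0 0.015 0 0 0 0;0 0 0.03 0 0 0 0;0 0 0.045 0 0 0 0;0 0 0.057 0 0 0 0;0 0 0.063 0 0 0 0;0 0 0.063 0 0 0 0;0 0 0.063 0 0 0 0;0 0 0.063 0 0 0 0';python3 look.py through
```

```text
time_s: 7.62
ee_pos: [0.5108, 0.2334, 0.2639]
eef_rot: [0.141, 3.135, 0.0]
ft_force: [-0.4, 0.2, -1.4]
gripper_width: 0.0162
t 7.62 p [0.5108 0.2334 0.2639] rv [0.141 3.135 0.   ] F [-0.4  0.2 -1.4] M [-0.01  0.02 -0.  ] w 0.0162
tip [0.6249 0.2231 0.2462] yaw -0.0898 tilt 0.003
```

View pics/through.png

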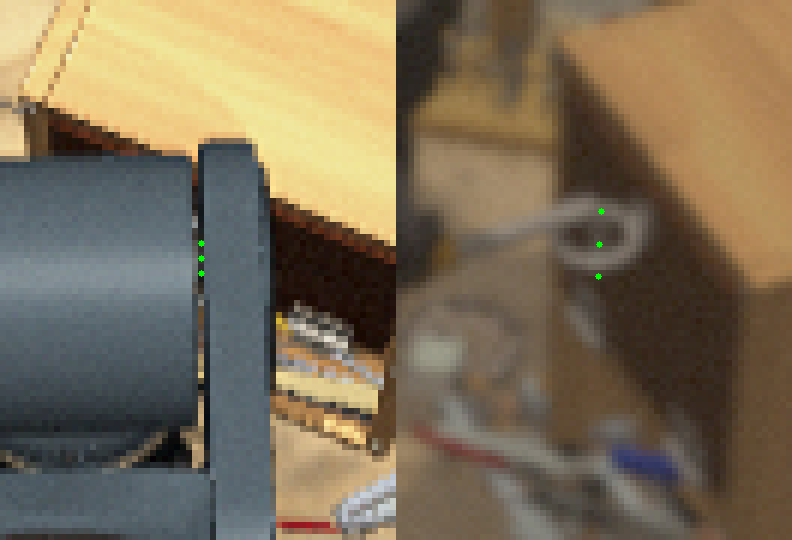

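The ring now encloses the prong, which is hidden below the crop's (600,215), and there is no contact force. Next I work out the swing arc.

```bash
cat > arc.py <<'E'
import sys
from go import *
yaw=-.09; e=np.array([np.cos(yaw),np.sin(yaw),0]); k=np.array([0,0,1.])
H=np.array([.6239,.223,.268])+.030*e-.108*k
def tgt(th,phi,lead=.0115,d=.016):
    xe=np.cos(th)*e+np.sin(th)*k; ze=-np.sin(th)*e+np.cos(th)*k
    E=H-.030*xe+.108*ze
    rot=base(yaw,phi); M=rot.as_matrix(); X,Z=-M[:,0],-M[:,2]
    Q=E-lead*xe; G=Q-.1145*X+d*Z
    return G-.0199*Z,rot
if __name__=="__main__":
    lo,hi,n,f=map(float,sys.argv[1:5]); lead=float(sys.argv[5]) if len(sys.argv)>5 else .0115
    for th in np.linspace(lo,hi,int(n)):
        p,r=tgt(th,f*th,lead); print(round(th,3),p.round(3),rel(p,r))
E
python3 arc.py 0 1.12 15 0.7
```

```text
0.0 [0.498 0.234 0.264] [ 0.0123 -0.0001 -0.0004  0.0002  0.003   0.0001]
0.08 [0.49  0.235 0.254] [ 0.0205 -0.0001  0.0096  0.0002 -0.053   0.0001]
0.16 [0.483 0.236 0.243] [ 2.79e-02 -1.00e-04  2.03e-02  2.00e-04 -1.09e-01  1.00e-04]
0.24 [0.476 0.236 0.232] [ 3.46e-02 -1.00e-04  3.16e-02  2.00e-04 -1.65e-01  1.00e-04]
0.32 [0.47  0.237 0.22 ] [ 4.06e-02 -1.00e-04  4.34e-02  2.00e-04 -2.21e-01  1.00e-04]
0.4 [0.465 0.237 0.208] [ 4.57e-02 -1.00e-04  5.57e-02  2.00e-04 -2.77e-01  1.00e-04]
0.48 [0.461 0.238 0.195] [ 5.00e-02 -1.00e-04  6.84e-02  2.00e-04 -3.33e-01  1.00e-04]
0.56 [0.458 0.238 0.182] [ 5.34e-02 -1.00e-04  8.14e-02  2.00e-04 -3.89e-01  1.00e-04]
0.64 [0.455 0.238 0.169] [ 5.59e-02 -1.00e-04  9.48e-02  2.00e-04 -4.45e-01  1.00e-04]
0.72 [0.454 0.238 0.155] [ 5.740e-02 -1.000e-04  1.084e-01  2.000e-04 -5.010e-01  1.000e-04]
0.8 [0.453 0.238 0.141] [ 5.800e-02 -1.000e-04  1.222e-01  2.000e-04 -5.570e-01  1.000e-04]
0.88 [0.454 0.238 0.127] [ 5.760e-02 -1.000e-04  1.361e-01  3.000e-04 -6.130e-01  1.000e-04]
0.96 [0.455 0.238 0.114] [ 5.620e-02 -1.000e-04  1.499e-01  3.000e-04 -6.690e-01  1.000e-04]
1.04 [0.458 0.238 0.1  ] [ 5.390e-02 -1.000e-04  1.638e-01  3.000e-04 -7.250e-01  0.000e+00]
1.12 [0.461 0.238 0.086] [ 5.050e-02 -1.000e-04  1.775e-01  3.000e-04 -7.810e-01  0.000e+00]
```

```bash
python3 arc.py 0.08 0.64 8 0.6
```

```text
0.08 [0.49  0.235 0.255] [ 0.0205 -0.0001  0.0087  0.0002 -0.045   0.0001]
0.16 [0.483 0.236 0.245] [ 0.0282 -0.0001  0.0185  0.0002 -0.093   0.0001]
0.24 [0.476 0.236 0.235] [ 3.52e-02 -1.00e-04  2.89e-02  2.00e-04 -1.41e-01  1.00e-04]
0.32 [0.47  0.237 0.224] [ 4.15e-02 -1.00e-04  3.98e-02  2.00e-04 -1.89e-01  1.00e-04]
0.4 [0.464 0.237 0.212] [ 4.71e-02 -1.00e-04  5.13e-02  2.00e-04 -2.37e-01  1.00e-04]
0.48 [0.459 0.238 0.2  ] [ 5.19e-02 -1.00e-04  6.32e-02  2.00e-04 -2.85e-01  1.00e-04]
0.56 [0.455 0.238 0.188] [ 5.59e-02 -1.00e-04  7.55e-02  2.00e-04 -3.33e-01  1.00e-04]
0.64 [0.452 0.239 0.175] [ 5.91e-02 -1.00e-04  8.82e-02  2.00e-04 -3.81e-01  1.00e-04]
```

```bash
python3 -m creep '0.006 0 0 0 0 0 0;0.0123 0 0 0 0 0 0;0.0205 0 0.0087 0 -0.045 0 0;0.0282 0 0.0185 0 -0.093 0 0;0.0352 0 0.0289 0 -0.141 0 0;0.0415 0 0.0398 0 -0.189 0 0;0.0415 0 0.0398 0 -0.189 0 0';python3 look.py sw1; python3 arc.py 0.4 0.96 8 0.6
```

```text
time_s: 8.6
ee_pos: [0.4681, 0.237, 0.2232]
eef_rot: [0.131, 2.949, -0.013]
ft_force: [1.3, -0.7, -1.8]
gripper_width: 0.0165
t 8.6 p [0.4681 0.237  0.2232] rv [ 0.131  2.949 -0.013] F [ 1.3 -0.7 -1.8] M [0.05 0.16 0.01] w 0.0165
tip [0.5835 0.2266 0.227 ] yaw -0.089 tilt 0.19
0.4 [0.464 0.237 0.212] [ 0.0077 -0.0002  0.0105  0.0004 -0.0488  0.0003]
0.48 [0.459 0.238 0.2  ] [ 0.0146 -0.0002  0.0214  0.0004 -0.0968  0.0003]
0.56 [0.455 0.238 0.188] [ 0.0209 -0.0002  0.0327  0.0004 -0.1448  0.0003]
0.64 [0.452 0.239 0.175] [ 0.0264 -0.0002  0.0446  0.0004 -0.1928  0.0003]
0.72 [0.45  0.239 0.162] [ 3.110e-02 -2.000e-04  5.690e-02  4.000e-04 -2.408e-01  3.000e-04]
0.8 [0.448 0.239 0.149] [ 3.500e-02 -2.000e-04  6.960e-02  5.000e-04 -2.888e-01  3.000e-04]
0.88 [0.448 0.239 0.136] [ 3.800e-02 -2.000e-04  8.260e-02  5.000e-04 -3.368e-01  2.000e-04]
0.96 [0.448 0.239 0.122] [ 4.010e-02 -2.000e-04  9.590e-02  5.000e-04 -3.848e-01  2.000e-04]
```

View pics/sw1.png

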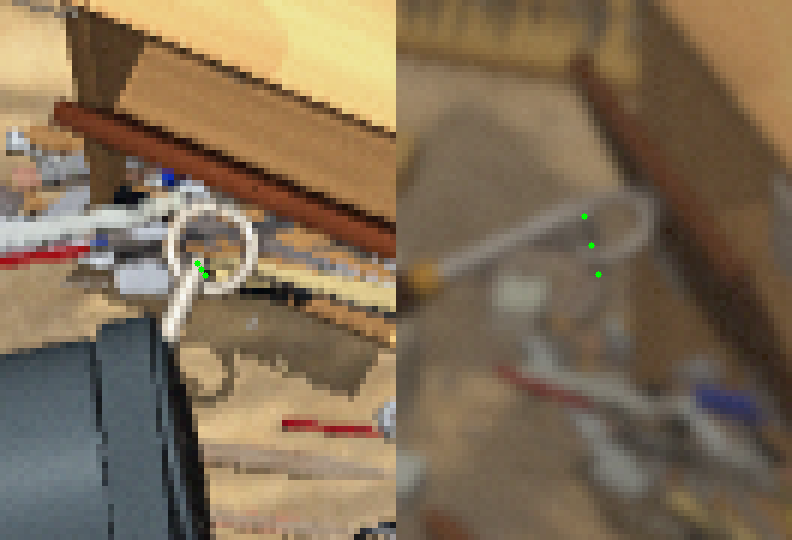

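The hatch has opened and the prong sits in the ring at its near side. In the top crop the rod enters at about (195,265), inside the ring centred near (212,245). Continuing.

```bash
python3 -m creep '0.0077 0 0.0105 0 -0.0488 0 0;0.0146 0 0.0214 0 -0.0968 0 0;0.0209 0 0.0327 0 -0.1448 0 0;0.0264 0 0.0446 0 -0.1928 0 0;0.0311 0 0.0569 0 -0.2408 0 0;0.035 0 0.0696 0 -0.2888 0 0;0.035 0 0.0696 0 -0.2888 0 0';python3 look.py sw2; python3 arc.py 0.88 1.14 5 0.6
```

```text
time_s: 9.57
ee_pos: [0.4482, 0.2386, 0.1481]
eef_rot: [0.119, 2.66, -0.031]
ft_force: [0.3, 0.8, -0.7]
gripper_width: 0.0164
t 9.57 p [0.4482 0.2386 0.1481] rv [ 0.119  2.66  -0.031] F [ 0.3  0.8 -0.7] M [-0.03  0.36  0.07] w 0.0164
tip [0.5577 0.2288 0.1847] yaw -0.0893 tilt 0.479
0.88 [0.448 0.239 0.136] [ 0.0072 -0.0003  0.0115 -0.     -0.0478 -0.0003]
0.945 [0.448 0.239 0.125] [ 0.012  -0.0003  0.0213 -0.     -0.0868 -0.0003]
1.01 [0.449 0.239 0.114] [ 0.0163 -0.0003  0.0314 -0.     -0.1258 -0.0003]
1.075 [0.451 0.239 0.103] [ 0.02   -0.0003  0.0419 -0.     -0.1648 -0.0003]
1.14 [0.453 0.238 0.092] [ 2.310e-02 -3.000e-04  5.250e-02 -1.000e-04 -2.038e-01 -3.000e-04]
```

View pics/sw2.png

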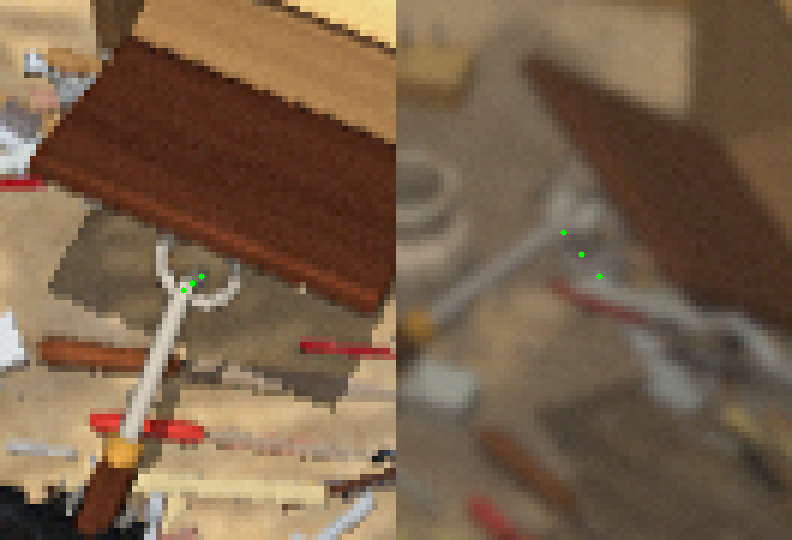

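The hatch is about 0.8 rad down and the prong is still hooked, with the rod end at about (183,290) inside the ring in the top crop. On to the stop.

```bash
python3 -m creep '0.0072 0 0.0115 0 -0.0478 0 0;0.012 0 0.0213 0 -0.0868 0 0;0.0163 0 0.0314 0 -0.1258 0 0;0.02 0 0.0419 0 -0.1648 0 0;0.0225 0 0.05 0 -0.195 0 0;0.0225 0 0.05 0 -0.195 0 0;0.0225 0 0.05 0 -0.195 0 0';python3 look.py sw3; python3 - <<'E'
from h import *
im,d=capture("top"); r=finder.regions_of("top","hatch")
for k in r:
    P,u,v=pts("top",d,k["region"])
    e=np.array([np.cos(-.09),np.sin(-.09)]); x=(P[:,:2]-[.6538,.2203])@e; z=P[:,2]-.16
    print(k["confidence"],k["extent"])
    m=(x>-.135)&(x<-.01)&(z>0)&(z<.15)&(abs((P[:,:2]-[.6538,.2203])@[-e[1],e[0]])<.075)
    if m.sum()>50:
        l=cv2.fitLine(np.c_[x,z][m].astype(np.float32),cv2.DIST_HUBER,0,1e-4,1e-4).ravel(); l[:2]*=np.sign(l[1]); print("angle",np.arctan2(-l[0],l[1]),l,m.sum())
E
```

```text
time_s: 10.55
ee_pos: [0.4529, 0.2423, 0.1009]
eef_rot: [0.114, 2.472, -0.046]
ft_force: [-0.9, -0.0, -0.8]
gripper_width: 0.0165
t 10.55 p [0.4529 0.2423 0.1009] rv [ 0.114  2.472 -0.046] F [-0.9 -0.  -0.8] M [ 0.04  0.49 -0.01] w 0.0165
tip [0.5536 0.2331 0.1576] yaw -0.09 tilt 0.668
0.74 [249.3, 177.4, 318.4, 235.1]
angle 1.1035523 [-0.8928131   0.45042738 -0.06604287  0.03905702] 1940
0.68 [207.0, 199.9, 227.7, 221.8]
0.48 [247.1, 112.9, 345.5, 232.5]
angle 1.104282 [-0.8931415   0.4497758  -0.06280309  0.03776104] 1934
```

View pics/sw3.png

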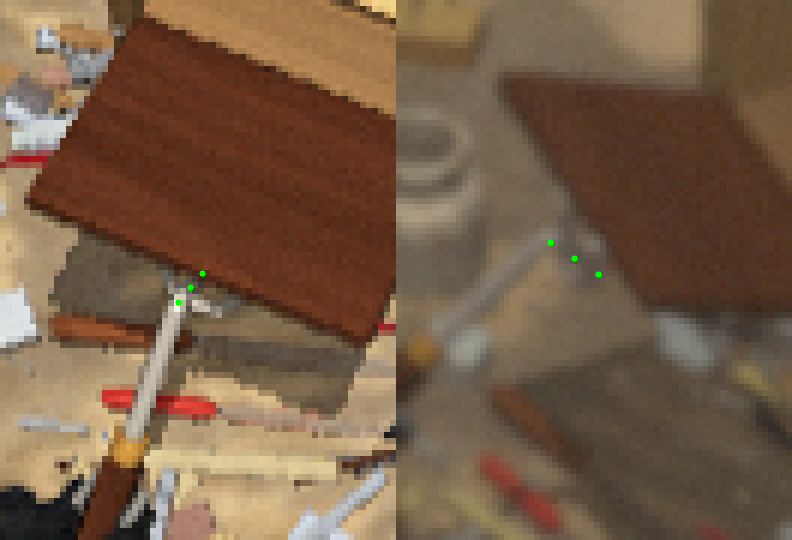

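The hatch measures about 1.10 rad, which is at its stop, and the rod end is at about (178,300) just below its edge in the top crop. To unhook, I ease the prong off the ring wall and then draw it out along its own axis.

```bash
python3 -m creep '-0.003 0 0 0 0 0 0;-0.006 0 0 0 0 0 0;-0.007 0 0 0 0 0 0;-0.007 0 0 0 0 0 0';python3 look.py un1
```

```text
time_s: 11.25
ee_pos: [0.4577, 0.2417, 0.1045]
eef_rot: [0.114, 2.473, -0.046]
ft_force: [0.1, 0.2, -2.0]
gripper_width: 0.0164
t 11.25 p [0.4577 0.2417 0.1045] rv [ 0.114  2.473 -0.046] F [ 0.1  0.2 -2. ] M [ 0.06  0.45 -0.02] w 0.0164
tip [0.5585 0.2325 0.1611] yaw -0.09 tilt 0.667
```

View pics/un1.png

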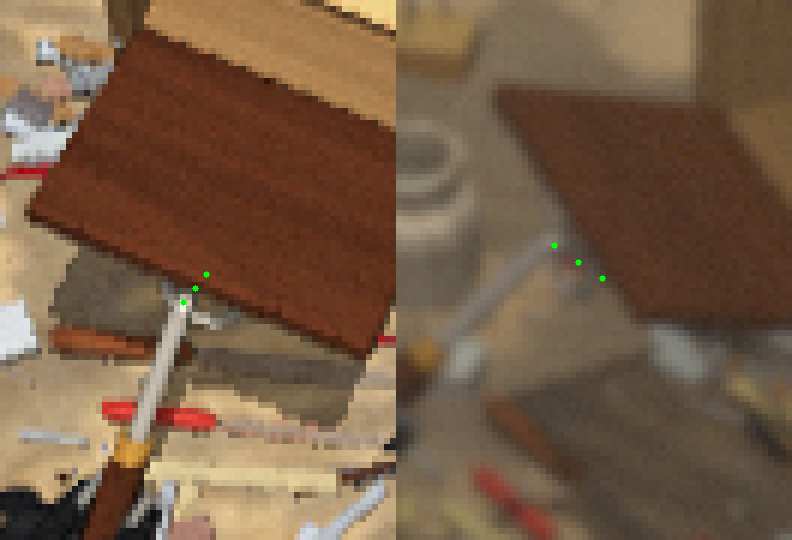

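The prong sits a few mm left of the ring's centre in the top crop (rod line at 183 against a ring centre of about 203). I shift right slightly while withdrawing.

```bash
python3 -m creep '0 -0.004 0 0 0 0 0;0 -0.005 -0.006 0 0 0 0;0.001 -0.005 -0.014 0 0 0 0;0.002 -0.005 -0.022 0 0 0 0;0.003 -0.005 -0.03 0 0 0 0;0.003 -0.005 -0.038 0 0 0 0;0.003 -0.005 -0.046 0 0 0 0;0.003 -0.005 -0.046 0 0 0 0';python3 look.py un2
```

```text
time_s: 12.35
ee_pos: [0.4263, 0.2401, 0.1394]
eef_rot: [0.114, 2.472, -0.045]
ft_force: [0.0, -0.1, -1.3]
gripper_width: 0.0162
t 12.35 p [0.4263 0.2401 0.1394] rv [ 0.114  2.472 -0.045] F [ 0.  -0.1 -1.3] M [ 0.02  0.43 -0.03] w 0.0162
tip [0.527  0.2309 0.196 ] yaw -0.09 tilt 0.667
```

View pics/un2.png

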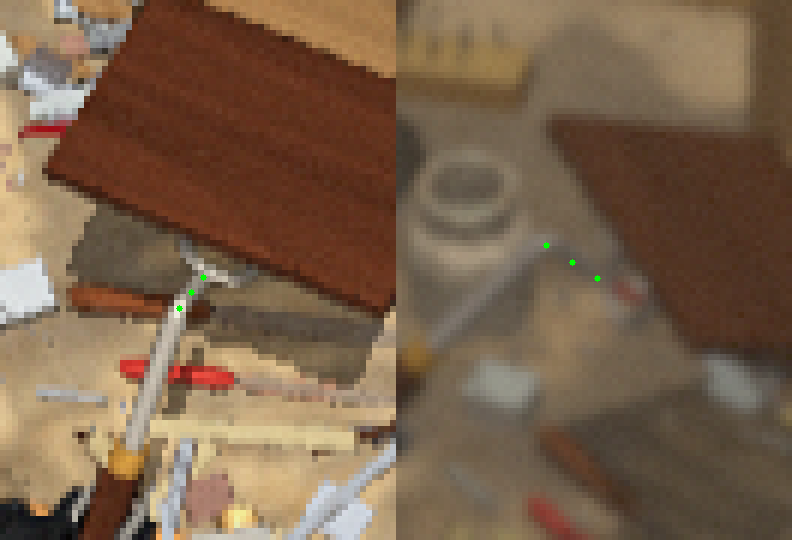

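The tip is out of the ring, about 20 mm clear of it near (203,278) in the top crop, and the hatch stayed down. Back away, then level and return to above the rest.

```bash
python3 -m creep '0.01 0 -0.008 0 0 0 0;0.024 0 -0.019 0 0 0 0;0.039 0 -0.03 0 0 0 0;0.047 0 -0.037 0 0 0 0;0.047 0 -0.037 0 0 0 0'; python3 - <<'E'
from go import *
st(); print(rel([.40,.18,.22],base(-.08))); print(rel([.4603,-.0211,.20],base(-.08)))
E
```

```text
time_s: 13.08
ee_pos: [0.3663, 0.2457, 0.1388]
eef_rot: [0.112, 2.473, -0.046]
ft_force: [0.6, 1.1, -1.1]
gripper_width: 0.0166
t 13.07 p [0.3663 0.2457 0.1388] rv [ 0.112  2.473 -0.046] F [ 0.6  1.1 -1.1] M [0.09 0.44 0.04] w 0.0166
[-0.0811 -0.0628 -0.039  -0.0091  0.6665 -0.0104]
[-0.13   -0.2573  0.0261 -0.0091  0.6665 -0.0104]
```

```bash
python3 - <<'E'
from go import *
for p in ([.37,.16,.2],[.38,.10,.22],[.42,.03,.22],[.4603,-.0211,.20]):
    print(p,rel(p,base(-.08)))
E
```

```text
[0.37, 0.16, 0.2] [-0.0467 -0.0853 -0.0405 -0.0091  0.6665 -0.0104]
[0.38, 0.1, 0.22] [-0.071  -0.1443 -0.0464 -0.0091  0.6665 -0.0104]
[0.42, 0.03, 0.22] [-0.1072 -0.2103 -0.0176 -0.0091  0.6665 -0.0104]
[0.4603, -0.0211, 0.2] [-0.13   -0.2573  0.0261 -0.0091  0.6665 -0.0104]
```

```bash
python3 -m creep '-0.015 -0.03 -0.015 -0.002 0.13 -0.002 0;-0.03 -0.06 -0.03 -0.005 0.28 -0.005 0;-0.0467 -0.0853 -0.0405 -0.007 0.43 -0.007 0;-0.06 -0.12 -0.044 -0.0091 0.56 -0.0104 0;-0.071 -0.1443 -0.0464 -0.0091 0.6665 -0.0104 0;-0.09 -0.18 -0.03 -0.0091 0.6665 -0.0104 0;-0.1072 -0.2103 -0.0176 -0.0091 0.6665 -0.0104 0;-0.1072 -0.2103 -0.0176 -0.0091 0.6665 -0.0104 0'; python3 - <<'E'
from go import *
st(); print(rel([.4603,-.0211,.12],base(-.08)))
E
```

```text
time_s: 14.08
ee_pos: [0.4224, 0.0267, 0.2208]
eef_rot: [-0.132, -3.139, -0.003]
ft_force: [-0.7, 0.2, -2.1]
gripper_width: 0.0165
t 14.07 p [0.4224 0.0267 0.2208] rv [-1.320e-01 -3.139e+00 -3.000e-03] F [-0.7  0.2 -2.1] M [ 0.02  0.05 -0.  ] w 0.0165
[-0.0419 -0.0446  0.1007  0.0018 -0.0003 -0.0043]
```

```bash
python3 -m creep '-0.02 -0.022 0.01 0 0 -0.0043 0;-0.0419 -0.0446 0.03 0.0018 0 -0.0043 0;-0.0419 -0.0446 0.06 0.0018 0 -0.0043 0;-0.0419 -0.0446 0.0857 0.0018 0 -0.0043 0;-0.0419 -0.0446 0.0857 0.0018 0 -0.0043 0;-0.0419 -0.0446 0.0857 0.0018 0 -0.0043 0'; python3 - <<'E'
from go import *
from h import *
st(); print(rel([.4603,-.0211,.042],base(-.08)))
b,d=capture("scene"); s=readout.get_state(); p=s["ee_pos"]; M=R.from_rotvec(s["eef_rot"]).as_matrix()
X,Y,Z=-M[:,0],M[:,1],-M[:,2]; G=p+Z*.0199
for k in finder.regions_of("scene","hook_pole")[:1]: 
    P,u,v=pts("scene",d,k["region"]); q=(P-G)@np.c_[X,Y,Z]; print(k["confidence"],k["extent"])
    q=q[(abs(q[:,1])<.03)&(abs(q[:,2])<.06)&(abs(q[:,0])<.14)]
    for lo,hi in((-.075,-.045),(-.045,-.02),(.035,.06),(.06,.09),(.09,.108),(.108,.125)):
        w=q[(q[:,0]>lo)&(q[:,0]<hi)]
        if len(w): print(lo,len(w),np.median(w,0).round(4))
J=cv2.resize(b,None,fx=8,fy=8,interpolation=cv2.INTER_NEAREST)
for t,y,z in((-.075,0,.009),(.032,0,.009),(.119,0,.005),(.115,0,0),(.115,0,-.038),(.115,0,-.019)):
    u,v=proj("scene",G+t*X+y*Y+z*Z); cv2.circle(J,(int(u*8+4),int(v*8+4)),3,(0,255,0),-1)
u,v=map(int,proj("scene",G+.05*X)); cv2.imwrite("pics/held2.png",J[(v-32)*8:(v+38)*8,(u-52)*8:(u+48)*8])
E
```

```text
time_s: 14.82
ee_pos: [0.459, -0.0184, 0.1351]
eef_rot: [0.121, 3.138, -0.003]
ft_force: [0.5, 0.1, -1.2]
gripper_width: 0.0163
t 14.82 p [ 0.459  -0.0184  0.1351] rv [ 1.210e-01  3.138e+00 -3.000e-03] F [ 0.5  0.1 -1.2] M [0.   0.06 0.03] w 0.0163
[-0.0014 -0.0024  0.0931 -0.0019  0.001   0.0029]
0.58 [265.3, 280.9, 335.3, 315.2]
-0.075 99 [-0.0588 -0.0047  0.0087]
-0.045 84 [-0.0325 -0.0047  0.0085]
0.035 37 [ 0.0454 -0.0006  0.0056]
0.06 17 [ 0.0791 -0.0012  0.0051]
0.09 19 [ 0.0982 -0.0012  0.0039]
0.108 10 [ 0.1109 -0.0002 -0.0098]
```

View pics/held2.png

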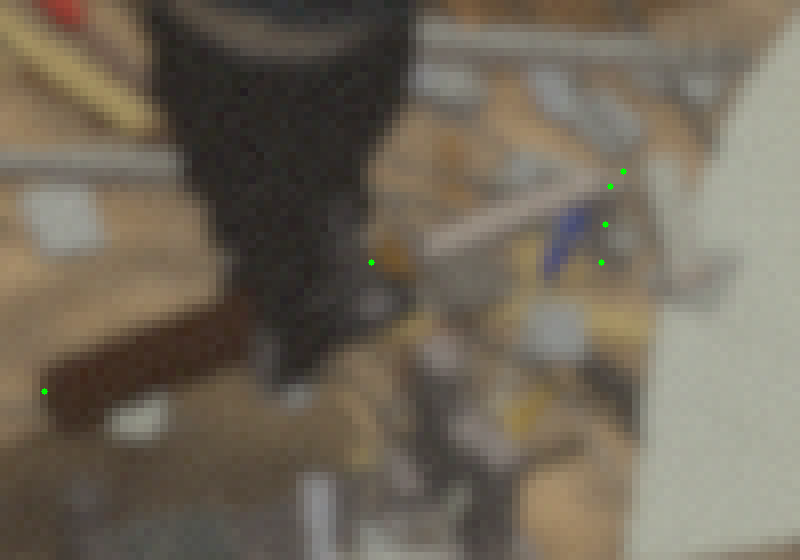

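The pole sits in the hand as it did at pickup, within about 1 mm and 0.01 rad. Lowering into the saddles.

```bash
python3 -m creep '-0.0014 -0.0024 0 -0.0019 0.001 0.0029 0;-0.0014 -0.0024 0.025 -0.0019 0.001 0.0029 0;-0.0014 -0.0024 0.05 -0.0019 0.001 0.0029 0;-0.0014 -0.0024 0.07 -0.0019 0.001 0.0029 0;-0.0014 -0.0024 0.083 -0.0019 0.001 0.0029 0;-0.0014 -0.0024 0.089 -0.0019 0.001 0.0029 0;-0.0014 -0.0024 0.092 -0.0019 0.001 0.0029 0;-0.0014 -0.0024 0.092 -0.0019 0.001 0.0029 0'; python3 look.py seat
```

```text
time_s: 15.92
ee_pos: [0.4599, -0.021, 0.0426]
eef_rot: [-0.126, -3.139, -0.0]
ft_force: [-0.3, 0.8, -1.9]
gripper_width: 0.0164
t 15.93 p [ 0.4599 -0.021   0.0426] rv [-0.126 -3.139 -0.   ] F [-0.3  0.8 -1.9] M [-0.02  0.03  0.05] w 0.0164
tip [ 0.5741 -0.0301  0.0244] yaw -0.08 tilt -0.0
```

View pics/seat.png

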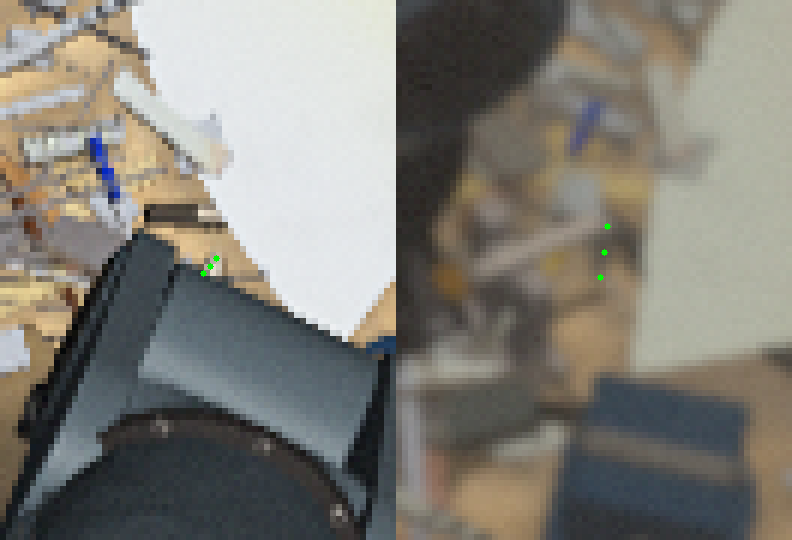

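The rod end sits at the seat and the rod lies between the front cheeks. I lower one more millimetre and open.

```bash
python3 -m creep '0 0 0.001 0 0 0 0;0 0 0.001 0 0 0 0;0 0 0.001 0 0 0 0.4;0 0 0.001 0 0 0 0.7;0 0 0.001 0 0 0 1;0 0 0.001 0 0 0 1;0 0 0.001 0 0 0 1;0 0 0.001 0 0 0 1' 20; python3 - <<'E'
from go import *
st()
E
python3 -m creep '0 0 -0.02 0 0 0 1;0 0 -0.05 0 0 0 1;0 0 -0.09 0 0 0 1;0 0 -0.13 0 0 0 1;0 0 -0.17 0 0 0 1;0 0 -0.2 0 0 0 1;0.03 0.05 -0.2 0 0 0 1;0.06 0.1 -0.2 0 0 0 1'
python3 -m creep '0.03 0.05 0 0 0 0 1;0.06 0.1 0 0 0 0 1;0.06 0.12 0 0 0 0 1;0.06 0.12 0 0 0 0 1'
python3 - <<'E'
from meas import *
for cam in("top","scene"):
    I,d=capture(cam); cv2.imwrite(f"pics/{cam}_end.png",I)
    for q in("hook_pole","hook_rest","white_jar","brass_hammer","hatch"):
        for k in finder.regions_of(cam,q)[:1]:
            P,_,_=pts(cam,d,k["region"]); print(cam,q,round(k["confidence"],2),k["extent"],np.median(P,0).round(3))
            if q=="hook_pole": pole(cam,d,k["region"])
a=cv2.imread("pics/top_end.png");b=cv2.imread("pics/scene_end.png")
cv2.imwrite("pics/end.png",np.vstack([np.hstack([cv2.resize(a[235:325,310:400],(400,300)),cv2.resize(b[280:370,250:340],(400,300))]),np.hstack([cv2.resize(a[110:320,180:400],(400,300)),cv2.resize(b[130:340,200:420],(400,300))])]))
E
```

```text
time_s: 17.02
ee_pos: [0.4597, -0.0209, 0.0412]
eef_rot: [-0.126, -3.138, -0.0]
ft_force: [0.3, -0.6, -0.1]
gripper_width: 0.0854
t 17.02 p [ 0.4597 -0.0209  0.0412] rv [-0.126 -3.138 -0.   ] F [ 0.3 -0.6 -0.1] M [ 0.05  0.02 -0.  ] w 0.0854
time_s: 18.02
ee_pos: [0.4074, 0.0844, 0.2416]
eef_rot: [-0.128, -3.139, -0.001]
ft_force: [0.8, 0.4, -0.7]
gripper_width: 0.0857
time_s: 18.52
ee_pos: [0.3575, 0.2087, 0.2414]
eef_rot: [-0.122, -3.138, -0.0]
ft_force: [0.2, -1.1, -1.0]
gripper_width: 0.0853
top hook_pole 0.62 [337.4, 247.7, 366.6, 309.8] [ 0.461 -0.023  0.069]
top pole yaw -0.070413575 ends [ 0.38393392 -0.01648488] [ 0.57176034 -0.02973231] len 0.18829301551348337 topz [0.06887025 0.07273422] zback/front 0.06995574590386999 0.06546179841081212 sd 0.004733541596325591
top hook_rest 0.95 [332.6, 260.3, 368.4, 313.3] [ 0.484 -0.01   0.01 ]
top white_jar 0.88 [207.5, 198.5, 228.6, 221.6] [0.554 0.417 0.053]
top hatch 0.93 [249.4, 174.9, 318.3, 233.0] [0.588 0.225 0.197]
scene hook_pole 0.86 [266.5, 299.4, 334.3, 337.5] [ 0.467 -0.024  0.068]
scene pole yaw -0.04579958 ends [ 0.3839689  -0.02025428] [ 0.57057482 -0.02880673] len 0.18680180926104517 topz [0.06953501 0.07351406] zback/front 0.07064730789121532 0.06614515273155097 sd 0.004949297123709891
scene hook_rest 0.92 [266.8, 303.0, 324.3, 352.7] [ 0.458 -0.028  0.029]
scene white_jar 0.91 [237.8, 194.3, 258.2, 224.4] [0.549 0.407 0.053]
scene brass_hammer 0.72 [264.1, 302.1, 328.0, 350.2] [ 0.467 -0.027  0.028]
scene hatch 0.8 [259.1, 184.6, 322.2, 228.5] [0.586 0.217 0.199]
```

View pics/end.png

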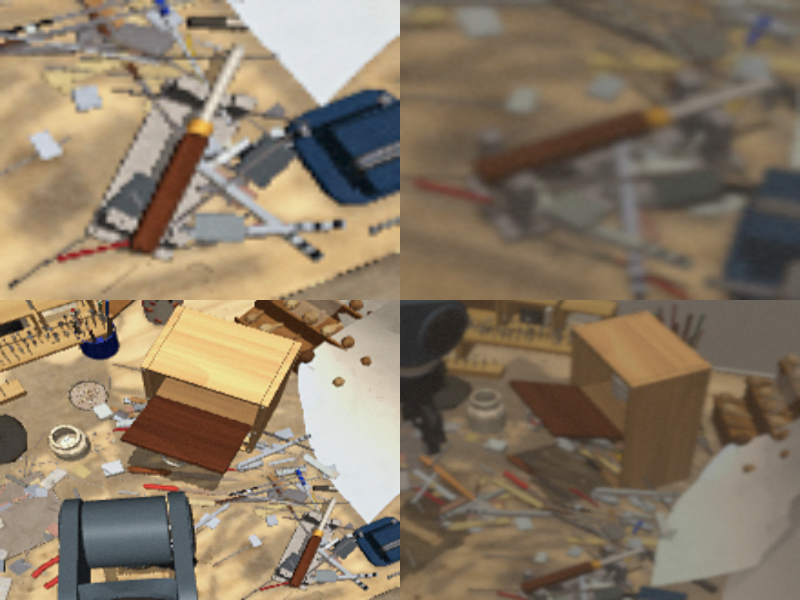

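The pole lies in both saddles as before and the hatch is down. One last look at the hatch angle and hammer before handing in.

```bash
python3 - <<'E'
from h import *
im,d=capture("top"); k=finder.regions_of("top","hatch")[0]
P,u,v=pts("top",d,k["region"])
e=np.array([np.cos(-.09),np.sin(-.09)]); x=(P[:,:2]-[.6538,.2203])@e; z=P[:,2]-.16
m=(x>-.135)&(x<-.01)&(z>0)&(z<.15)&(abs((P[:,:2]-[.6538,.2203])@[-e[1],e[0]])<.075)
l=cv2.fitLine(np.c_[x,z][m].astype(np.float32),cv2.DIST_HUBER,0,1e-4,1e-4).ravel(); l[:2]*=np.sign(l[1]); print("angle",np.arctan2(-l[0],l[1]),m.sum())
s,ds=capture("scene"); a=cv2.imread("pics/scene0.png")
cv2.imwrite("pics/ham.png",np.hstack([cv2.resize(q[180:310,160:330],(400,306)) for q in(a,s)]))
print(readout.get_state()["dq"].round(3))
E
```

```text
angle 1.1193336 1955
[ 0.     0.    -0.    -0.001 -0.    -0.   ]
```

View pics/ham.png

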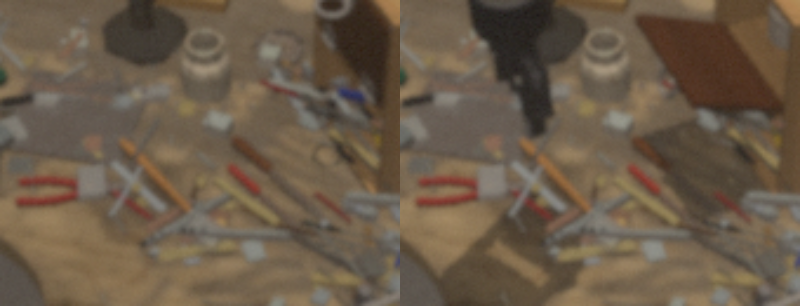

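Before and after match: the hammer (orange handle at about (155,175)) and the jar (about (205,65)) have not moved, and the hatch is at 1.12 rad. Handing in.

```bash
python3 -c "
from bench import sign_off
print(sign_off())"
```

```text
the job is handed in; nothing more can be done
None
```

The hatch is down at its stop and the pole is back in both saddles with its hook pointing down. I handed the job in at about 19 s of the 54 s allowed; `sign_off` gives no verdict.

I gripped the pole's handle from above, lowered the prong through the eye with no contact force, and followed the hinge arc down to the stop. Then I drew the prong out along its own axis and laid the pole back.

**Last checks:**
- **Hatch:** it measures 1.12 rad after unhooking.
- **Pole:** its top heights are unchanged from the start to within 1 mm, and its back end is within 5 mm of where it lay.
- **Bystanders:** the before and after pictures show the jar and the hammer unmoved.
- **Arm:** it stood still with the gripper open, clear of everything.

**Disagreements:**
- **Pole yaw:** the fit reads -0.07 rad from the top camera and -0.05 rad from the scene camera, against -0.07 to -0.08 at the start. That is well inside the 0.15 rad allowed.
- **Hammer:** in the final check the finder missed it in the top view and wrongly marked the rest as the hammer in the scene view. I judged it by eye instead.
- **Prong:** during the swing it drifted about 4 mm to the left in the ring, and I corrected that before unhooking.

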